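# Clear the headband frames to the rail and load the button die

## Task

Get the button die ready: hang both white headband frames over the wooden rail, astride it with the crown resting on top and the button mount upright, next to the embroidery hoop that hangs there already. Set the round button blank, stem up, fully home in the round die that one of the frames now stands over. Leave the hoop, the thread cones, the jar and the square blank where they are.

Things in the scene. Friction and masses are not known exactly. Their poses are not given: they have to be found in the camera images.
- frame_a: white headband frame, 90 g: arch 132 wide, 111 high, of flat band 34 wide, 6 thick; button mount on the crown. Origin midway between the tips, at tip level; x from tip to tip, y across the band, z up; same either way round. Inside 120 wide, 105 high; crown underside flat for 40 mm. At the start it stands on the table astride the round die.
- frame_a_mount (a point): centre of the top of that frame's wooden button mount: an upright block on the crown, 24 (frame x) by 16 (frame y), 30 high, spanning 111 to 141 above the frame's origin; the axes are the frame's
- frame_b: white headband frame, 90 g: arch 132 wide, 111 high, of flat band 34 wide, 6 thick; button mount on the crown. Origin midway between the tips, at tip level; x from tip to tip, y across the band, z up; same either way round. Inside 120 wide, 105 high; crown underside flat for 40 mm. At the start it stands on the table, far off to the right (robot's view).
- frame_b_mount (a point): centre of the top of that frame's wooden button mount: an upright block on the crown, 24 (frame x) by 16 (frame y), 30 high, spanning 111 to 141 above the frame's origin; the axes are the frame's
- rail: fixed wooden rail on two posts. Origin on the table under the middle of the bar; local y runs along the bar. The bar is 18 x 18 in section and 280 long between the posts (y from -140 to 140); its flat top is 150 above the origin. Posts rise to 158, 16 wide along y just beyond the bar's ends, with feet 110 (x) x 30 (y) x 12 high.
- hoop: wooden embroidery hoop hanging loose on the bar, a bystander: a 16-sided ring 116 inside across flats and 130 outside, 14 wide along the bar, with a brass clamp 18 high on its top. Origin at the middle of the ring, 58 below the bar's top; local y runs along the bar.
- round_die: fixed square steel block 96 x 96 x 28 with a round cavity in the middle of its top, 65 in diameter and 10 deep (cavity floor 18 above the table). Origin at the centre of its underside.
- square_die: a like fixed block 96 x 96 x 28 with a 53 x 53 square cavity; not used. The two dies may stand in either place. Origin at the centre of its underside.
- round_blank: wooden round button blank: disc 60 in diameter and 10 thick with a central stem 18 in diameter and 26 high on top (36 high overall), about 50 g. Origin at the centre of the disc's underside; z up along the stem. It lies on the table, stem up, between two thread cones whose axes are 68 to 88 away to its left and right (along its local y; x there within 20).
- square_blank: wooden square button blank, a bystander: 50 x 50 x 10 with the same stem (36 high overall), loose on the table. Origin at the centre of its underside.
- cone_1: thread cone, a bystander, 44 mm across the foot and 110 tall, loose, standing; origin at the centre of its underside
- cone_2: thread cone, a bystander, 44 mm across the foot and 110 tall, loose, standing; origin at the centre of its underside
- cone_3: thread cone, a bystander, 44 mm across the foot and 110 tall, loose, standing; origin at the centre of its underside; at the right edge
- jar: glass jar with a brass cap, a bystander, 66 mm across and 85 tall, loose; origin at the centre of its underside
Not all that is in view belongs to the job. Leave any blue look-alike of the round_blank alone.

How it is judged (in metres and radians):
At the end, for the whole second after the job is handed in: Both frames hang still astride the bar: crown on its top (origin 40-52 mm up, within 20 mm of the bar's middle plane), within 0.2 rad of upright, 0.35 rad of square. Blank in the round die, stem up: within 2.5 mm of the floor, 5 mm of centre, 0.08 rad of level. Hoop still on the bar (z of frame_a in the frame of rail between 0.04 and 0.052 m and x of frame_a in the frame of rail between -0.02 and 0.02 m and y of frame_a in the frame of rail between -0.14 and 0.14 m and angle between each of frame_a, frame_b's own z axis and vertical below 0.2 rad and angle between the y axis of each of frame_a, frame_b and the y axis of rail, either way round below 0.35 rad and contact force between each of frame_a, frame_b and rail above 0.2 N and linear speed of each of frame_a, frame_b below 0.05 m/s and z of frame_b in the frame of rail between 0.04 and 0.052 m and x of frame_b in the frame of rail between -0.02 and 0.02 m and y of frame_b in the frame of rail between -0.14 and 0.14 m and z of round_blank in the frame of round_die between 0.015 and 0.0205 m and horizontal distance between round_blank and round_die below 0.005 m and angle between round_blank's own z axis and vertical below 0.08 rad and linear speed of round_blank below 0.03 m/s and height (world z) of hoop above 0.075 m); the robot touches nothing.
It fails at once if a thread cone pushed more than 30 mm or tipped (distance of any of cone_1, cone_2, cone_3 from where it was at the start of the episode above 0.03 m or angle between any of cone_1, cone_2, cone_3's own z axis and vertical above 0.4 rad).
It fails at once if the jar pushed more than 30 mm or tipped (distance of jar from where it was at the start of the episode above 0.03 m or angle between jar's own z axis and vertical above 0.4 rad).
It fails at once if the square blank pushed more than 30 mm or tipped (distance of square_blank from where it was at the start of the episode above 0.03 m or angle between square_blank's own z axis and vertical above 0.4 rad).
It fails at once if the hoop knocked off the bar or shifted more than 40 mm (distance of hoop from where it was at the start of the episode above 0.04 m).
It also fails if it takes over 72 s, if anything falls off the work surface, if the arm or the gripper's body presses on something with over 40 N, if the wrist force passes 120 N, or if a joint passes its speed limit or range.

## Robot

A 6-joint arm with a two-finger parallel gripper is mounted at the origin on the work surface. World frame = base frame: x ahead of the robot, y to its left, z up, the work surface at z = 0. Lengths are in mm, angles in rad, forces in N, time in s.
With the tool pointing down it reaches from about 300 to 775 mm from the base axis. Payload 14.6 kg.
Tool frame: the origin (TCP) lies at the very end of the fingers, on their centre line; the grasp point (between the pads) lies 19 mm behind it; z points along the fingers, y is the line along which they close (so a half turn about z gives the same grasp; the last joint's range is limited). The gripper opens to 85 mm and grips with 20 to 120 N. Pads are 22 mm wide; open, the fingers measure 114 mm over their backs; the gripper's body (76 mm by 85 mm) begins 54 mm behind the grasp point. The pads swing forward as they close: fully open they stand 13 mm farther back than shut.
Start: joints at [1.13, 0.3, 1.521, -0, 1.321, -0.067], TCP at [200.832, 512.012, 231.281] pointing down, gripper open.
Joint ranges: [-3.03, 3.03], [-0.79, 2.21], [0.23, 2.52], [-1.04, 4.18], [0, 3.07], [-2.55, 2.55]. Speed limits (rad/s): [2.22, 2.22, 2.57, 3.14, 3.14, 3.14].

## Interface

Orientations are given as a unit quaternion [w, x, y, z].
In Python, from workcell import observe, grab_frame, manip gives the robot as it stands.
- The arm moves only by the shell command python3 -m creep 'ROWS' [OPENING] [FORCE]. ROWS is JSON, a list of rows, each a list of 4 numbers: the shift along the tool's x, y, z in m, then the turn about the tool's z in degrees. A call has 1 to 10 rows; each row shifts and turns the commanded pose from where the row before left it, along the tool's axes as they then stand; what a row does not reach is not made up. A row lasts 1/8 s, in which the tool goes at most 62.5 mm and 10.7 degrees, less where a joint would pass 70% of its speed; a pose out of reach is approached as far as the arm can. A call is refused whole if a number of a shift passes 0.0625 or a number of a turn 10.7, either way. A call with a gripper value outside its range is refused whole. OPENING is the opening, from 0 (shut) to 1 (fully open), set as the call begins (- or left out, the last holds). The fingers move at their own pace and stop on an object; FORCE is the grip in N (left out, the last holds). Time passes only in rows, so rows that do not move let the fingers close. It gives the time, the measured TCP pose, the force, the opening and the grip force at its end, in the units of the state.
- observe(): the state, without advancing time (a new reading comes with each control period).
- grab_frame(name): name is "scene" or "top" or "wrist"; returns a dict with "pixels" (480x640x3 uint8, red, green, blue), "fx", "fy", "cx", "cy" (pixels), "origin" and "attitude" of the camera in the world. Camera axes: x right, y down, z forward; pixel columns grow to the right and rows downward; lengths in mm; the calibration is good to about 2 mm. A picture is of the moment at which its call begins. There is no depth.
- manip.close_job(): hands the job in; it is judged then, once.
The state is a dict: "time": time; "qpos": joint angles; "qd": joint speeds; "joint_torque": joint torques, N m; "tcp_pos": TCP position; "tool_rot": TCP orientation; "ft_force": force on the tool from outside, world axes, zero at the start; "ft_torque": the same for the moment, N m; "grip_width": finger opening in mm; "grip_force": force on a finger pad.
Only numpy, scipy, OpenCV 4.12 (cv2) and the standard library are available. Lean on these libraries where they do the work, as an engineer would, in place of code of your own. Each camera call takes 0.05 s, during which the arm holds its last target. There are 200 camera calls.

## Working session

There is one attempt and no reset: what is moved stays moved. The work goes in short steps, Python scripts to look and compute and a shell command to move; the robot and the scene stay as the last step left them, time stands still between calls to the robot, and variables do not carry over. Pictures are saved under pics/ and viewed, at most 11 in all, crops included, and the job is handed in when it is done.

```bash
mkdir -p pics; ls; cat > h.py <<'E'
import numpy as np, cv2
from workcell import observe, grab_frame, manip
from scipy.spatial.transform import Rotation as R
def att(a):
    a=np.array(a,float)
    return a if a.shape==(3,3) else R.from_quat(a,scalar_first=True).as_matrix()
def snap(n,f):
    g=grab_frame(n); cv2.imwrite('pics/'+f+'.png',g['pixels'][:,:,::-1])
    np.save('pics/'+f+'.npy',dict(fx=g['fx'],fy=g['fy'],cx=g['cx'],cy=g['cy'],o=np.array(g['origin'],float),R=att(g['attitude'])),allow_pickle=True)
    return g
def cal(f): return np.load('pics/'+f+'.npy',allow_pickle=True).item()
def ray(c,u,v):
    d=c['R']@np.array([(u-c['cx'])/c['fx'],(v-c['cy'])/c['fy'],1]); return c['o'],d/np.linalg.norm(d)
def plane(c,u,v,z):
    o,d=ray(c,u,v); return o+d*(z-o[2])/d[2]
def tri(*cuv):
    A=np.zeros((3,3));b=np.zeros(3);L=[]
    for c,u,v in cuv:
        o,d=ray(c,u,v);P=np.eye(3)-np.outer(d,d);A+=P;b+=P@o;L.append((o,P))
    x=np.linalg.solve(A,b); return x,[float(np.linalg.norm(P@(x-o))) for o,P in L]
def proj(c,p):
    q=c['R'].T@(np.array(p,float)-c['o']); return q[0]/q[2]*c['fx']+c['cx'],q[1]/q[2]*c['fy']+c['cy']
E
python3 - <<'E'
from h import *
for n in('scene','top','wrist'):
    g=snap(n,n+'0'); c=cal(n+'0'); print(n,c['o'],c['R'].round(3).tolist(),c['fx'])
s=observe(); print({k:np.round(v,3).tolist() for k,v in s.items()})
E
```

```text
pics
scene [1010.82464819 -785.55407708  793.65746138] [[0.803, 0.381, -0.459], [0.596, -0.491, 0.635], [0.017, -0.784, -0.621]] 560.2603607455362
top [ 409.21988703  -70.91174748 1558.34616866] [[0.024, -0.997, 0.068], [-1.0, -0.024, -0.003], [0.004, -0.068, -0.998]] 580.8366072120118
wrist [134.92782622 538.06394622 374.60794974] [[0.365, 0.894, 0.261], [0.931, -0.351, -0.102], [0.001, 0.28, -0.96]] 370.86035654972994
{'time': 0.15, 'qpos': [1.13, 0.3, 1.521, -0.0, 1.321, -0.067], 'qd': [-0.001, -0.003, -0.002, -0.0, 0.001, -0.001], 'joint_torque': [0.001, -54.366, -36.189, -0.0, 0.003, -0.0], 'tcp_pos': [200.789, 511.852, 230.856], 'tool_rot': [-0.0, 0.186, 0.983, -0.0], 'ft_force': [0.288, -0.38, 0.126], 'ft_torque': [-0.001, 0.06, 0.001], 'grip_force': 0.0, 'grip_width': 84.998}
```

View pics/top0.png

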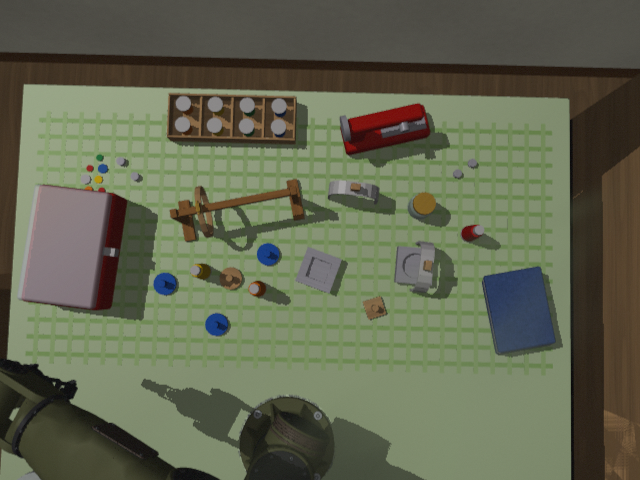

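View pics/scene0.png

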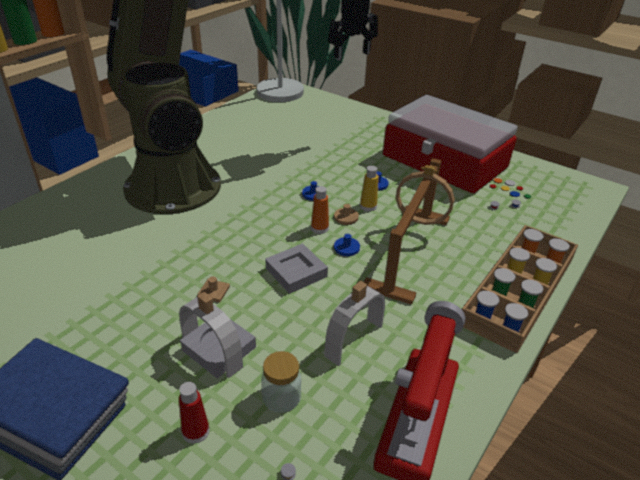

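Top view: rail runs from (176,212) to (294,187), with the hoop at (205,200). A free white frame has its mount at (356,187). The other stands over a die, mount at (427,267). The square die is at (320,270). The wooden round blank is at (231,279), between the yellow cone (201,271) and the orange one (257,289); the red cone is at (473,233), the jar at (423,205) and the square blank at (375,308). Blue look-alikes are at (268,254), (165,284) and (217,324). The round blank is the wooden disc between the cones. I'll enlarge to confirm this.

```bash
python3 - <<'E'
from h import *
a=cv2.imread('pics/top0.png')[165:325,160:450]; cv2.imwrite('pics/topc.png',cv2.resize(a,None,fx=2.75,fy=2.75,interpolation=cv2.INTER_CUBIC))
a=cv2.imread('pics/scene0.png')[155:385,170:460]; cv2.imwrite('pics/scenec.png',cv2.resize(a,None,fx=2.6,fy=2.6,interpolation=cv2.INTER_CUBIC))
E
```

```text
(no output)
```

View pics/topc.png

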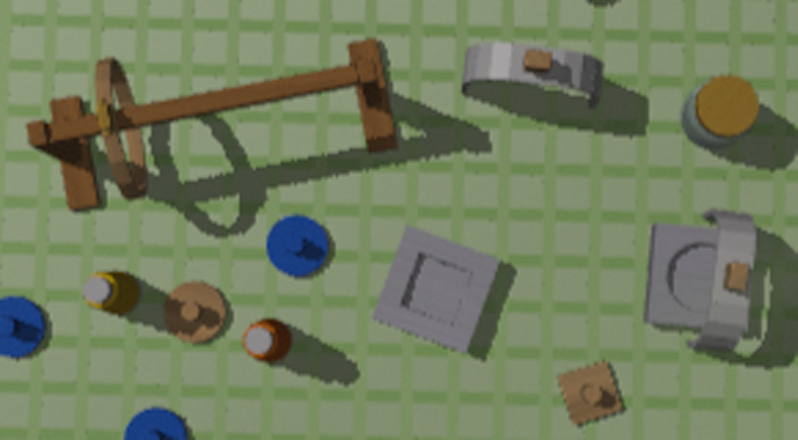

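View pics/scenec.png

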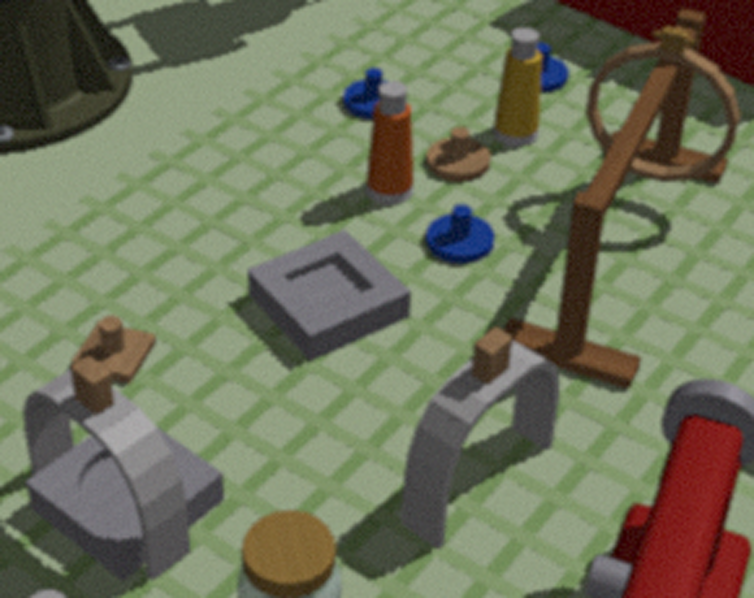

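The crops confirm it: the wooden disc at top crop (195,312), scene crop (458,155), sits between the yellow and orange cones and is the round blank. The die under the right-hand frame has the round cavity, and the block at (437,288) has the square one. Next I triangulate coarsely.

```bash
python3 - <<'E'
from h import *
T,S,W=cal('top0'),cal('scene0'),cal('wrist0')
t=lambda x,y:(T,160+x/2.75,165+y/2.75); s=lambda x,y:(S,170+x/2.6,155+y/2.6)
for n,a,b in [('fb mount',(539,60),(492,342)),('fa mount',(738,272),(92,370)),('bar R end top',(356,74),(590,200)),('clamp',(106,115),(677,35)),('stem',(190,311),(459,133)),('post R top',(362,66),(590,193)),('cone_y',(97,289),(526,36)),('cone_o',(260,340),(394,91)),('jar',(728,106),(290,545))]:
    p,e=tri(t(*a),s(*b)); print(n,p.round(1),np.round(e,1))
print('bar L',plane(*t(75,129),150),'bar R',plane(*t(356,74),150))
o=observe(); Rt=R.from_quat(o['tool_rot'],scalar_first=True).as_matrix(); 
print('cam in tool',Rt.T@(W['o']-o['tcp_pos']),(Rt.T@W['R']).round(3).tolist(), 'tool x,y axes',Rt[:,0],Rt[:,1])
# frame b mount/tip orientation from top: crown line
for z,a,b in [(28,(655,222),(646,320))]: print('die edge',plane(*t(*a),z),plane(*t(*b),z))
print('die cav floor circle L',plane(*t(670,275),28))
E
```

```text
fb mount [ 663.3 -158.3  137.3] [1.4 1.4]
fa mount [ 475.8 -339.4  139.9] [0.3 0.3]
bar R end top [644.1   4.7 148.8] [0.8 0.8]
clamp [599.9 221.5 170.8] [1.8 1.8]
stem [431.5 162.9  32.4] [0.7 0.7]
post R top [648.   -1.9 161.1] [0.7 0.7]
cone_y [449.3 237.1 107.1] [1.8 1.8]
cone_o [406.9  88.1 106.5] [2.2 2.2]
jar [ 634.4 -338.1   82.7] [2.1 2.1]
bar L [587.95211473 251.88144896 150.        ] bar R [643.23596666   4.19089378 150.        ]
cam in tool [  70.88922953    0.22358952 -143.74977807] [[-0.0, -0.96, -0.28], [1.0, -0.0, 0.001], [-0.001, -0.28, 0.96]] tool x,y axes [-9.30918640e-01  3.65226620e-01  3.29678588e-05] [ 3.65226460e-01  9.30918308e-01 -8.58237916e-04]
die edge [ 527.03995482 -280.48489595   28.        ] [ 432.77853178 -273.24619158   28.        ]
die cav floor circle L [ 476.41973374 -295.62303726   28.        ]
```

```bash
cat >> h.py <<'E'
def th():  # heading of tool y, deg
    Rt=R.from_quat(observe()['tool_rot'],scalar_first=True).as_matrix(); return float(np.degrees(np.arctan2(Rt[1,1],Rt[0,1])))
def plan(p,t,n,start=None):
    s=observe(); p0=np.array(s['tcp_pos']) if start is None else np.array(start[:3],float); t0=th() if start is None else start[3]
    d=(t-t0+180)%360-180; print('from',p0.round(1),round(t0,2))
    for i in range(n):
        a=np.radians(t0+d*i/n); v=(np.array(p,float)-p0)/n
        x=np.array([-np.sin(a),np.cos(a),0]);y=np.array([np.cos(a),np.sin(a),0])
        print([round(float(x@v)/1e3,4),round(float(y@v)/1e3,4),round(-v[2]/1e3,4),round(-d/n,2)],end=', ')
    print()
E
python3 - <<'E'
from h import *
plan([663,-158,320],-7.5,18)
E
```

```text
from [200.8 511.9 230.9] 68.58
[-0.0375, -0.0253, np.float64(-0.005), 4.23], [-0.0393, -0.0224, np.float64(-0.005), 4.23], [-0.0408, -0.0195, np.float64(-0.005), 4.23], [-0.0421, -0.0164, np.float64(-0.005), 4.23], [-0.0432, -0.0133, np.float64(-0.005), 4.23], [-0.0441, -0.01, np.float64(-0.005), 4.23], [-0.0447, -0.0068, np.float64(-0.005), 4.23], [-0.0451, -0.0035, np.float64(-0.005), 4.23], [-0.0452, -0.0001, np.float64(-0.005), 4.23], [-0.0451, 0.0032, np.float64(-0.005), 4.23], [-0.0447, 0.0065, np.float64(-0.005), 4.23], [-0.0441, 0.0098, np.float64(-0.005), 4.23], [-0.0433, 0.013, np.float64(-0.005), 4.23], [-0.0422, 0.0162, np.float64(-0.005), 4.23], [-0.0409, 0.0193, np.float64(-0.005), 4.23], [-0.0394, 0.0222, np.float64(-0.005), 4.23], [-0.0376, 0.0251, np.float64(-0.005), 4.23], [-0.0357, 0.0278, np.float64(-0.005), 4.23],
```

```bash
python3 -m creep '[[-0.0375,-0.0253,-0.01,4.2],[-0.0393,-0.0224,-0.01,4.2],[-0.0408,-0.0195,-0.01,4.2],[-0.042,-0.0164,-0.01,4.2],[-0.043,-0.0133,-0.01,4.2],[-0.044,-0.01,-0.01,4.2],[-0.0447,-0.0068,-0.01,4.2],[-0.045,-0.0035,-0.01,4.2],[-0.045,0,-0.01,4.2],[-0.045,0.003,0,4.2]]' 1
python3 - <<'E'
from h import *
plan([663,-158,320],-7.5,8)
E
```

```text
time: 1.4
tcp_pos: [458.6, 139.6, 321.9]
tool_rot: [0.0, 0.527, 0.85, 0.0]
ft_force: [0.0, 0.7, -0.4]
grip_width: 85.2
grip_force: 0.0
from [458.6 139.6 321.9] 26.44
[-0.0447, 0.0063, np.float64(0.0002), 4.24], [-0.0441, 0.0096, np.float64(0.0002), 4.24], [-0.0433, 0.0128, np.float64(0.0002), 4.24], [-0.0422, 0.016, np.float64(0.0002), 4.24], [-0.0409, 0.0191, np.float64(0.0002), 4.24], [-0.0394, 0.0221, np.float64(0.0002), 4.24], [-0.0376, 0.0249, np.float64(0.0002), 4.24], [-0.0357, 0.0276, np.float64(0.0002), 4.24],
```

```bash
sed -i 's/round(-v\[2\]/round(-float(v[2])/' h.py
python3 -m creep '[[-0.0447,0.0063,0,4.2],[-0.044,0.0096,0,4.2],[-0.0433,0.0128,0,4.3],[-0.042,0.016,0,4.2],[-0.041,0.019,0,4.3],[-0.0394,0.022,0,4.2],[-0.0376,0.025,0,4.3],[-0.0357,0.0276,0,4.2],[0,0,0,0]]' 0.6
python3 - <<'E'
from h import *
snap('wrist','w1'); print(observe()['tcp_pos'],th())
cv2.imwrite('pics/w1b.png',cv2.resize(cv2.imread('pics/w1.png'),(800,600)))
E
```

```text
time: 2.52
tcp_pos: [663.5, -158.4, 319.0]
tool_rot: [-0.001, 0.752, 0.659, -0.001]
ft_force: [-0.2, -0.0, -1.1]
grip_width: 50.9
grip_force: 0.0
[ 663.0971431  -156.91914137  319.71907954] -7.387355039874306
```

View pics/w1.png

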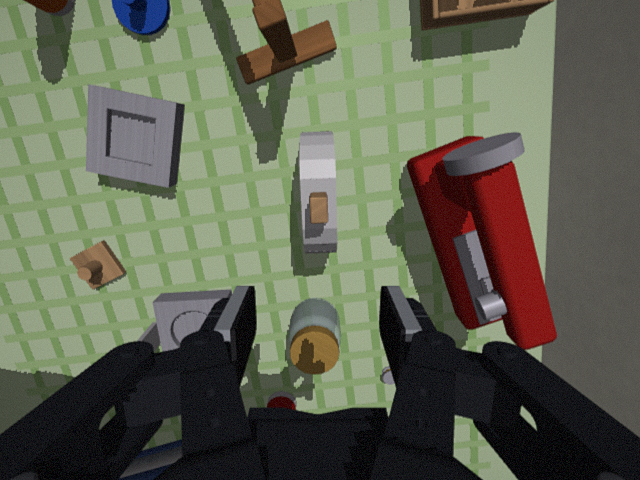

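Wrist view: frame_b's arch runs vertically at about (318,190), with its mount at (319,207). Also visible are the jar (315,335), square die (135,135), square blank (97,265), round die (190,315) and the rail's right foot (285,50). The arch is nearly aligned with the tool's x.

```bash
python3 - <<'E'
from h import *
im=cv2.imread('pics/w1.png'); c=cal('w1')
h=cv2.cvtColor(im,cv2.COLOR_BGR2HSV)
m=((h[...,0]<20)&(h[...,1]>70)&(h[...,2]>50)).astype(np.uint8)
m2=np.zeros_like(m); m2[180:235,300:340]=m[180:235,300:340]
for v in range(188,228,2):
    xs=np.where(m2[v])[0]; print(v,(xs.min(),xs.max(),int(h[v,xs,2].mean())) if len(xs) else None,end=' ')
print()
for nm in('mount',):
    n,l,st,_=cv2.connectedComponentsWithStats(m2); k=1+st[1:,4].argmax(); cn=cv2.findContours((l==k).astype(np.uint8),0,2)[0][0]; print(st[k],cv2.minAreaRect(cn))
# band (white low saturation)
w=((h[...,1]<35)&(h[...,2]>90)).astype(np.uint8)
L=[];Rr=[]
for v in range(150,190,4):
    xs=np.where(w[v,290:350])[0]+290; L.append((xs.min(),v));Rr.append((xs.max(),v)); print(v,xs.min(),xs.max(),end=' ')
print()
for q in ((318,222),(318,210),(318,200)): print(q,plane(c,*q,141))
E
```

```text
188 None 190 None 192 (np.int64(320), np.int64(324), 115) 194 (np.int64(311), np.int64(325), 108) 196 (np.int64(310), np.int64(326), 109) 198 (np.int64(310), np.int64(326), 161) 200 (np.int64(310), np.int64(326), 147) 202 (np.int64(310), np.int64(326), 146) 204 (np.int64(310), np.int64(326), 145) 206 (np.int64(310), np.int64(326), 144) 208 (np.int64(310), np.int64(326), 143) 210 (np.int64(310), np.int64(326), 142) 212 (np.int64(310), np.int64(327), 140) 214 (np.int64(310), np.int64(327), 137) 216 (np.int64(310), np.int64(327), 136) 218 (np.int64(310), np.int64(327), 136) 220 (np.int64(311), np.int64(327), 142) 222 (np.int64(311), np.int64(326), 117) 224 None 226 None 
[310 192  18  32 520] ((318.5, 207.5), (31.0, 17.0), 90.0)
150 299 334 154 299 334 158 299 335 162 298 335 166 299 335 170 299 335 174 299 335 178 299 335 182 299 335 186 299 335 
(318, 222) [ 662.8545391  -168.13702054  141.        ]
(318, 210) [ 664.28433749 -157.27465013  141.        ]
(318, 200) [ 665.45592323 -148.37395584  141.        ]
```

```bash
python3 - <<'E'
from h import *
print(tri((cal('w1'),318.5,210),(cal('top0'),160+539/2.75,165+60/2.75)))
plan([664.3,-157.3,118],-7.4,5)
E
```

```text
(array([ 664.12622405, -160.06034778,  126.94151618]), [0.36940850626910193, 0.36940850626901056])
from [ 663.1 -156.9  319.7] -7.39
[-0.0, 0.0002, 0.0403, 0.0], [-0.0, 0.0002, 0.0403, 0.0], [-0.0, 0.0002, 0.0403, 0.0], [-0.0, 0.0002, 0.0403, 0.0], [-0.0, 0.0002, 0.0403, 0.0],
```

```bash
python3 -m creep '[[0,0.001,0.05,0],[0,0,0.05,0],[0,0,0.045,0],[0,0,0.035,0],[0,0,0.022,0],[0,0,0,0]]' 0.6 && python3 -m creep '[[0,0,0,0],[0,0,0,0],[0,0,0,0],[0,0,0,0]]' 0 60
```

```text
time: 3.32
tcp_pos: [663.1, -155.0, 118.1]
tool_rot: [-0.001, 0.75, 0.661, -0.001]
ft_force: [0.6, -0.3, -0.5]
grip_width: 51.6
grip_force: 0.0
time: 3.82
tcp_pos: [664.6, -156.1, 121.1]
tool_rot: [0.001, 0.751, 0.661, 0.001]
ft_force: [0.8, 1.1, 6.8]
grip_width: 14.7
grip_force: 61.5
```

Gripped (14.7 mm, 61 N). I lift, and refine the rail line from the first pictures.

```bash
python3 -m creep '[[0,0,-0.03,0],[0,0,-0.05,0],[0,0,-0.05,0],[0,0,-0.05,0],[0,0,-0.02,0],[0,0,0,0]]' 
python3 - <<'E'
from h import *
im=cv2.imread('pics/top0.png'); hs=cv2.cvtColor(im,cv2.COLOR_BGR2HSV)
for u in (225,240,255,270,282):
    print(u,[(v,int(hs[v,u,0]),int(hs[v,u,1]),int(hs[v,u,2])) for v in range(int(203-(u-225)*0.2)-6,int(203-(u-225)*0.2)+7)])
E
```

```text
time: 4.58
tcp_pos: [664.1, -156.1, 321.2]
tool_rot: [0.001, 0.751, 0.661, 0.001]
ft_force: [-0.0, 0.9, -1.2]
grip_width: 14.5
grip_force: 60.5
225 [(197, 44, 66, 150), (198, 44, 70, 150), (199, 42, 70, 134), (200, 25, 85, 105), (201, 15, 163, 103), (202, 15, 156, 106), (203, 15, 157, 107), (204, 15, 157, 109), (205, 15, 164, 106), (206, 15, 154, 101), (207, 15, 163, 78), (208, 41, 82, 100), (209, 44, 80, 144)]
240 [(194, 43, 51, 155), (195, 43, 50, 152), (196, 42, 49, 150), (197, 27, 61, 126), (198, 15, 159, 109), (199, 15, 159, 104), (200, 16, 164, 104), (201, 15, 160, 105), (202, 15, 156, 106), (203, 15, 165, 102), (204, 14, 159, 82), (205, 41, 98, 81), (206, 44, 94, 125)]
255 [(191, 45, 99, 136), (192, 45, 86, 140), (193, 44, 63, 146), (194, 30, 57, 125), (195, 15, 159, 109), (196, 14, 154, 111), (197, 16, 160, 105), (198, 15, 162, 101), (199, 15, 158, 103), (200, 15, 161, 103), (201, 14, 156, 85), (202, 28, 61, 67), (203, 38, 52, 123)]
270 [(188, 43, 58, 149), (189, 44, 80, 140), (190, 45, 100, 135), (191, 34, 107, 117), (192, 15, 160, 115), (193, 15, 160, 110), (194, 15, 158, 110), (195, 15, 160, 107), (196, 15, 156, 103), (197, 14, 155, 102), (198, 15, 156, 85), (199, 26, 63, 69), (200, 40, 54, 123)]
282 [(185, 42, 49, 151), (186, 42, 49, 151), (187, 42, 50, 153), (188, 42, 52, 138), (189, 23, 76, 108), (190, 15, 158, 108), (191, 15, 160, 110), (192, 15, 159, 112), (193, 15, 163, 108), (194, 15, 161, 106), (195, 15, 159, 98), (196, 14, 156, 77), (197, 35, 53, 86)]
```

```bash
python3 - <<'E'
from h import *
T=cal('top0'); a=plane(T,225,203.5,150); b=plane(T,282,192.45,150); print(a,b); d=(a-b)/np.linalg.norm(a-b); print('yaw',np.degrees(np.arctan2(-d[0],d[1])))
e=np.array([644.,4.7,150]); e=b+d*((e-b)@d); mid=e+140*d; print('end',e,'mid',mid,'fb',mid-90*d,'fa',mid-20*d,'hoop y',(np.array([600,221.5,150])-mid)@d)
p=mid-90*d; yaw=np.degrees(np.arctan2(-d[0],d[1]))
plan([p[0],p[1],321],yaw-90,9)
E
```

```text
[610.84323595 160.69726766 150.        ] [641.4557881   22.37697703 150.        ]
yaw 12.479342119912307
end [645.30411657   4.98862242 150.        ] mid [615.05185281 141.68097969 150.        ] fb [634.49973666  53.80732144 150.        ] fa [619.37360478 122.15350008 150.        ] hoop y 81.18573330472624
from [ 664.1 -156.1  321.2] -7.32
[0.0227, -0.0062, 0.0, np.float64(7.8)], [0.0217, -0.0093, 0.0, np.float64(7.8)], [0.0202, -0.0121, 0.0, np.float64(7.8)], [0.0184, -0.0147, 0.0, np.float64(7.8)], [0.0162, -0.0171, 0.0, np.float64(7.8)], [0.0137, -0.0191, 0.0, np.float64(7.8)], [0.011, -0.0208, 0.0, np.float64(7.8)], [0.0081, -0.0221, 0.0, np.float64(7.8)], [0.005, -0.023, 0.0, np.float64(7.8)],
```

```bash
python3 -m creep '[[0.0227,-0.0062,0,7.8],[0.0217,-0.0093,0,7.8],[0.02,-0.012,0,7.8],[0.0184,-0.0147,0,7.8],[0.0162,-0.017,0,7.8],[0.0137,-0.019,0,7.8],[0.011,-0.0208,0,7.8],[0.008,-0.022,0,7.8],[0.005,-0.023,0,7.8],[0,0,0,0]]'
python3 - <<'E'
from h import *
plan([634.5,53.8,321],-77.5,2)
snap('scene','s2'); snap('top','t2')
a=cv2.imread('pics/s2.png')[110:310,300:500]; b=cv2.imread('pics/t2.png')[130:280,180:380]
cv2.imwrite('pics/c2.png',np.hstack([cv2.resize(a,(400,400)),cv2.resize(b,(400,300)) if 0 else np.pad(cv2.resize(b,(400,300)),((0,100),(0,0),(0,0)))]))
E
```

```text
time: 5.82
tcp_pos: [634.1, 54.6, 317.9]
tool_rot: [-0.0, 0.994, 0.109, -0.001]
ft_force: [-0.9, 0.6, -1.5]
grip_width: 14.4
grip_force: 60.5
from [634.1  54.6 317.9] -77.43
[0.0001, 0.0004, -0.0016, 0.04], [0.0001, 0.0004, -0.0016, 0.04],
```

View pics/c2.png

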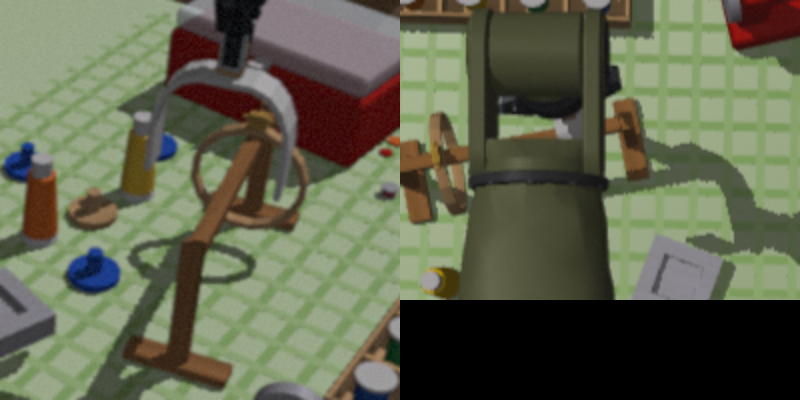

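The left half shows the held frame upright above the bar with its legs either side (tips at crop (152,165) and (282,195)). I lower it.

```bash
python3 -m creep '[[0,0,0.04,0],[0,0,0.04,0],[0,0,0.035,0],[0,0,0.023,0],[0,0,0.006,0],[0,0,0.003,0],[0,0,0.002,0],[0,0,0,0]]'
```

```text
time: 6.92
tcp_pos: [634.7, 53.2, 170.8]
tool_rot: [0.0, 0.994, 0.109, 0.0]
ft_force: [-0.1, -0.1, -1.6]
grip_width: 14.6
grip_force: 60.4
```

```bash
python3 -m creep '[[0,0,0.003,0],[0,0,0.002,0],[0,0,0,0]]'; python3 -m creep '[[0,0,0.002,0],[0,0,0,0]]'
```

```text
time: 7.3
tcp_pos: [634.7, 53.3, 165.8]
tool_rot: [0.0, 0.994, 0.109, 0.0]
ft_force: [-1.7, 0.1, 4.4]
grip_width: 14.5
grip_force: 61.1
time: 7.55
tcp_pos: [634.8, 53.3, 165.8]
tool_rot: [0.0, 0.994, 0.109, 0.001]
ft_force: [-10.3, -0.4, 19.6]
grip_width: 14.9
grip_force: 63.1
```

```bash
python3 -m creep '[[0,0,-0.002,0],[0,0,0,0],[0,0,0,0]]'; python3 -m creep '[[0,0,0,0],[0,0,0,0],[0,0,0,0],[0,0,0,0],[0,0,-0.01,0],[0,0,-0.03,0],[0,0,-0.05,0],[0,0,-0.05,0],[0,0,0,0]]' 0.5
python3 - <<'E'
from h import *
plan([500,-300,320],3,9)
snap('scene','s3')
E
```

```text
time: 7.92
tcp_pos: [634.7, 53.3, 165.8]
tool_rot: [0.0, 0.994, 0.109, 0.0]
ft_force: [-1.8, 0.0, 6.4]
grip_width: 14.6
grip_force: 61.6
time: 9.05
tcp_pos: [635.4, 53.3, 310.7]
tool_rot: [0.0, 0.994, 0.109, 0.004]
ft_force: [0.1, 0.2, -0.5]
grip_width: 42.8
grip_force: 0.0
from [635.4  53.3 310.7] -77.52
[-0.0232, 0.0351, -0.001, -8.95], [-0.0283, 0.031, -0.001, -8.95], [-0.0328, 0.0263, -0.001, -8.95], [-0.0365, 0.0208, -0.001, -8.95], [-0.0393, 0.0149, -0.001, -8.95], [-0.0411, 0.0086, -0.001, -8.95], [-0.042, 0.0021, -0.001, -8.95], [-0.0418, -0.0044, -0.001, -8.95], [-0.0406, -0.0109, -0.001, -8.95],
```

```bash
python3 - <<'E'
from h import *
plan([476,-340,318],-90,10)
E
```

```text
from [634.8  53.3 307.6] -77.52
[-0.024, 0.035, -0.001, 1.25], [-0.0232, 0.0355, -0.001, 1.25], [-0.0225, 0.036, -0.001, 1.25], [-0.0217, 0.0365, -0.001, 1.25], [-0.0209, 0.0369, -0.001, 1.25], [-0.0201, 0.0374, -0.001, 1.25], [-0.0192, 0.0378, -0.001, 1.25], [-0.0184, 0.0382, -0.001, 1.25], [-0.0176, 0.0386, -0.001, 1.25], [-0.0167, 0.039, -0.001, 1.25],
```

```bash
python3 -m creep '[[-0.024,0.035,-0.002,1.25],[-0.0232,0.0355,-0.002,1.25],[-0.0225,0.036,-0.002,1.25],[-0.0217,0.0365,-0.002,1.25],[-0.021,0.037,-0.002,1.25],[-0.02,0.0374,0,1.25],[-0.0192,0.0378,0,1.25],[-0.0184,0.038,0,1.25],[-0.0176,0.0386,0,1.25],[-0.0167,0.039,0,1.25]]'; python3 -m creep '[[0,0,0,0],[0,0,0,0]]' 0.6
python3 - <<'E'
from h import *
snap('wrist','w4'); print(observe()['tcp_pos'],th()); snap('scene','s4')
im=cv2.imread('pics/w4.png'); c=cal('w4'); h=cv2.cvtColor(im,cv2.COLOR_BGR2HSV)
print('pred',proj(c,[476,-340,141]))
m=((h[...,0]<20)&(h[...,1]>70)&(h[...,2]>50)).astype(np.uint8)
n,l,st,ce=cv2.connectedComponentsWithStats(m)
for k in range(1,n):
    if st[k,4]>200: print(st[k],ce[k].round(1))
a=im[60:360,200:460]; b=cv2.imread('pics/s4.png')[110:310,300:500]
cv2.imwrite('pics/c4.png',np.hstack([np.pad(cv2.resize(b,(400,400)),((0,62),(0,0),(0,0))),cv2.resize(a,(400,462))]))
E
```

```text
time: 10.35
tcp_pos: [474.8, -341.1, 314.3]
tool_rot: [-0.001, 1.0, -0.001, -0.001]
ft_force: [0.6, 0.4, -0.2]
grip_width: 42.8
grip_force: 0.0
time: 10.6
tcp_pos: [475.7, -339.6, 314.6]
tool_rot: [-0.0, 1.0, -0.0, -0.0]
ft_force: [0.6, -0.1, 0.5]
grip_width: 51.4
grip_force: 0.0
[ 475.96892603 -339.26802353  314.87568533] -89.96741072284475
pred (np.float64(318.6622595728071), np.float64(211.93631406260852))
[ 285    0   64   60 2087] [316.2  27.3]
[  0  35  39  47 762] [17.3 58.3]
[416  86  54  40 940] [437.7 105.5]
[308 195  21  32 526] [318.1 211.1]
[ 595  223   45  214 4933] [624.3 353.6]
[ 203  251   49   45 1317] [226.7 272.6]
```

View pics/c4.png

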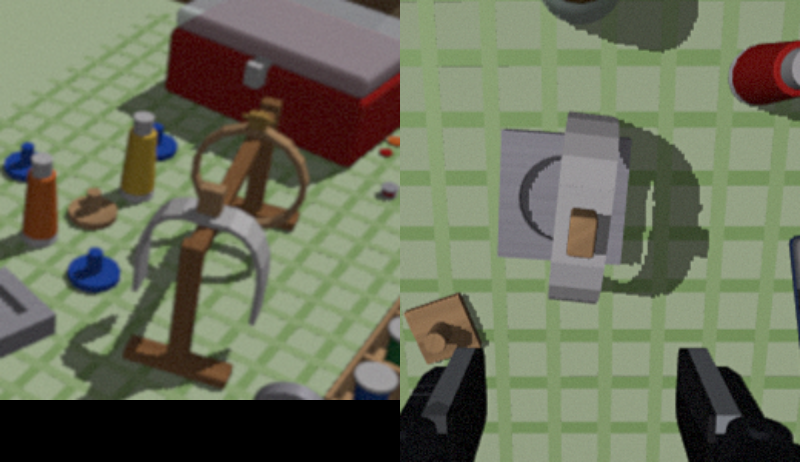

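Left: frame_b hangs upright on the bar. Right: frame_a astride the round die, with its mount at crop (581,232), turned a few degrees.

```bash
python3 - <<'E'
from h import *
im=cv2.imread('pics/w4.png'); c=cal('w4'); h=cv2.cvtColor(im,cv2.COLOR_BGR2HSV)
m=((h[...,0]<20)&(h[...,1]>70)&(h[...,2]>50))
P=[]
for v in range(195,228):
    xs=np.where(m[v,300:340])[0]+300
    if len(xs)>3: P.append((v,xs.min(),xs.max(),int(h[v,xs,2].mean())))
print([tuple(map(int,p)) for p in P])
q=np.array([p for p in P if 203<=p[0]<=223]); k=np.polyfit(q[:,0],(q[:,1]+q[:,2])/2,1); print('slope',k)
vc=(200.5+226.5)/2
for v in (200.5,vc,226.5): print(v,plane(c,np.polyval(k,v),v,141))
A=plane(c,np.polyval(k,203),203,141);B=plane(c,np.polyval(k,223),223,141); d=A-B; print('yaw',np.degrees(np.arctan2(d[1],d[0])))
print(tri((c,np.polyval(k,vc),vc),(cal('scene0'),170+92/2.6,155+370/2.6)))
p=plane(c,np.polyval(k,vc),vc,141); plan([p[0],p[1],118],np.degrees(np.arctan2(d[1],d[0]))-90,5)
E
```

```text
[(196, 312, 322, 67), (197, 312, 326, 64), (198, 311, 326, 67), (199, 311, 327, 67), (200, 311, 326, 83), (201, 311, 327, 113), (202, 311, 327, 134), (203, 311, 328, 136), (204, 311, 328, 136), (205, 310, 327, 137), (206, 310, 327, 137), (207, 310, 327, 135), (208, 310, 327, 136), (209, 310, 327, 135), (210, 310, 327, 135), (211, 310, 327, 135), (212, 310, 326, 138), (213, 310, 326, 138), (214, 309, 327, 131), (215, 309, 326, 134), (216, 309, 326, 132), (217, 309, 326, 131), (218, 309, 326, 130), (219, 309, 326, 128), (220, 309, 326, 128), (221, 309, 325, 131), (222, 309, 325, 130), (223, 308, 325, 129), (224, 309, 325, 129), (225, 310, 325, 125), (226, 316, 324, 121)]
slope [-1.18831169e-01  3.43311039e+02]
200.5 [ 486.1491333  -340.70748631  141.        ]
213.5 [ 474.59830485 -339.36847341  141.        ]
226.5 [ 462.81345597 -338.00233203  141.        ]
yaw -6.612415077867549
(array([ 474.68077175, -338.91435132,  138.94738306]), [0.7028545111753736, 0.7028545111755153])
from [ 476.1 -339.1  315. ] -89.95
[-0.0003, 0.0, 0.0394, np.float64(1.33)], [-0.0003, 0.0001, 0.0394, np.float64(1.33)], [-0.0003, 0.0001, 0.0394, np.float64(1.33)], [-0.0003, 0.0001, 0.0394, np.float64(1.33)], [-0.0003, 0.0001, 0.0394, np.float64(1.33)],
```

```bash
python3 -m creep '[[-0.001,0,0.05,2],[0,0,0.05,2],[0,0,0.045,2],[0,0,0.033,0],[0,0,0.015,0],[0,0,0,0]]' 0.6 && python3 -m creep '[[0,0,0,0],[0,0,0,0],[0,0,0,0],[0,0,0,0]]' 0 60 && python3 -m creep '[[0,0,-0.03,0],[0,0,-0.05,0],[0,0,-0.05,0],[0,0,-0.05,0],[0,0,-0.02,0],[0,0,0,0]]'
python3 - <<'E'
from h import *
plan([619.8,120,320],-77.5,13)
snap('wrist','w5')
E
```

```text
time: 11.45
tcp_pos: [474.9, -339.6, 122.2]
tool_rot: [-0.0, 0.999, -0.052, -0.0]
ft_force: [-0.3, -0.3, 0.2]
grip_width: 51.3
grip_force: 0.0
time: 11.95
tcp_pos: [475.2, -340.4, 123.8]
tool_rot: [0.001, 0.999, -0.053, 0.001]
ft_force: [-0.5, 0.6, 6.9]
grip_width: 14.8
grip_force: 59.5
time: 12.7
tcp_pos: [474.9, -340.2, 323.9]
tool_rot: [0.001, 0.999, -0.053, 0.001]
ft_force: [0.2, 0.2, -1.7]
grip_width: 14.8
grip_force: 58.7
from [ 474.9 -340.2  323.9] -96.02
[0.0074, -0.0364, 0.0003, -1.42], [0.0083, -0.0362, 0.0003, -1.42], [0.0092, -0.036, 0.0003, -1.42], [0.0101, -0.0357, 0.0003, -1.42], [0.0109, -0.0355, 0.0003, -1.42], [0.0118, -0.0352, 0.0003, -1.42], [0.0127, -0.0349, 0.0003, -1.42], [0.0136, -0.0345, 0.0003, -1.42], [0.0144, -0.0342, 0.0003, -1.42], [0.0153, -0.0338, 0.0003, -1.42], [0.0161, -0.0334, 0.0003, -1.42], [0.0169, -0.033, 0.0003, -1.42], [0.0177, -0.0326, 0.0003, -1.42],
```

```bash
python3 -m creep '[[0.0074,-0.0364,-0.003,-1.4],[0.0083,-0.0362,-0.003,-1.4],[0.009,-0.036,-0.003,-1.4],[0.01,-0.0357,-0.003,-1.4],[0.011,-0.0355,-0.003,-1.4],[0.0118,-0.035,0,-1.4],[0.0127,-0.035,0,-1.4],[0.0136,-0.0345,0,-1.4],[0.0144,-0.034,0,-1.5],[0.0153,-0.034,0,-1.5]]'; python3 -m creep '[[0.016,-0.0334,0,-1.5],[0.017,-0.033,0,-1.5],[0.0177,-0.0326,0,-1.5],[0,0,0,0],[0,0,0,0]]'
python3 - <<'E'
from h import *
plan([619.8,121,180],-77.5,4)
snap('scene','s6')
# round die from w5 (frame held far above may hide it)
a=cv2.imread('pics/s6.png')[100:300,300:500]; b=cv2.imread('pics/w5.png')[100:340,180:460]
cv2.imwrite('pics/c6.png',np.hstack([cv2.resize(a,(400,400)),cv2.resize(b,(400,400))]))
E
```

```text
time: 14.0
tcp_pos: [586.7, 14.9, 335.5]
tool_rot: [-0.0, 0.997, 0.072, -0.001]
ft_force: [0.5, -0.0, -1.0]
grip_width: 15.0
grip_force: 58.8
time: 14.62
tcp_pos: [619.8, 119.5, 336.0]
tool_rot: [0.0, 0.994, 0.11, -0.001]
ft_force: [0.1, -0.1, -0.8]
grip_width: 14.4
grip_force: 58.8
from [619.8 119.5 336. ] -77.33
[0.0001, -0.0004, 0.039, 0.04], [0.0001, -0.0004, 0.039, 0.04], [0.0001, -0.0004, 0.039, 0.04], [0.0001, -0.0004, 0.039, 0.04],
```

View pics/c6.png

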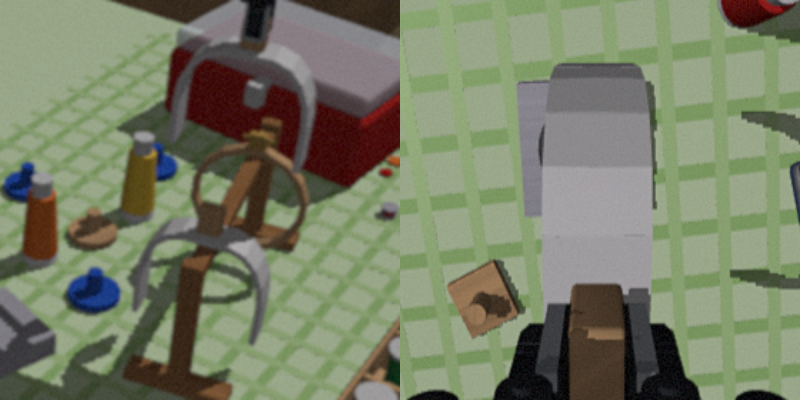

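Left: frame_a is held upright above the bar, between frame_b and the hoop. I lower it.

```bash
python3 -m creep '[[0,0,0.045,0],[0,0,0.045,0],[0,0,0.04,0],[0,0,0.023,0],[0,0,0.006,0],[0,0,0.003,0],[0,0,0,0]]'; python3 -m creep '[[0,0,0.003,0],[0,0,0,0],[0,0,0,0]]';
```

```text
time: 15.55
tcp_pos: [620.3, 119.8, 176.2]
tool_rot: [-0.0, 0.994, 0.11, 0.001]
ft_force: [-0.0, 0.1, -1.2]
grip_width: 14.8
grip_force: 58.8
time: 15.92
tcp_pos: [620.1, 119.9, 172.4]
tool_rot: [0.0, 0.994, 0.11, 0.0]
ft_force: [-0.5, -0.5, 0.2]
grip_width: 14.1
grip_force: 58.8
```

```bash
python3 -m creep '[[0,0,0.002,0],[0,0,0,0],[0,0,0,0]]'; python3 -m creep '[[0,0,0.0015,0],[0,0,0,0],[0,0,0,0]]'
```

```text
time: 16.3
tcp_pos: [620.0, 119.9, 170.3]
tool_rot: [-0.0, 0.994, 0.11, -0.0]
ft_force: [-0.6, -0.1, -1.0]
grip_width: 14.5
grip_force: 58.8
time: 16.68
tcp_pos: [620.0, 119.9, 168.8]
tool_rot: [-0.0, 0.994, 0.11, -0.0]
ft_force: [1.0, 0.3, -0.1]
grip_width: 14.6
grip_force: 58.9
```

```bash
python3 -m creep '[[0,0,0.0015,0],[0,0,0,0],[0,0,0,0]]'; python3 -m creep '[[0,0,0,0],[0,0,0,0],[0,0,0,0],[0,0,0,0],[0,0,-0.01,0],[0,0,-0.03,0],[0,0,-0.05,0],[0,0,-0.05,0],[0,0,0,0]]' 0.5
python3 - <<'E'
from h import *
# cone line
a=np.array([449.3,237.1]);b=np.array([406.9,88.1]); d=a-b; print('blank/cones yaw',np.degrees(np.arctan2(-d[0],d[1])),np.linalg.norm(d))
plan([431.5,163,310],-76+60,9)
E
```

```text
time: 17.05
tcp_pos: [620.1, 119.9, 168.5]
tool_rot: [0.0, 0.994, 0.11, 0.001]
ft_force: [-3.7, -0.4, 8.3]
grip_width: 14.7
grip_force: 60.0
time: 18.18
tcp_pos: [620.8, 120.0, 312.6]
tool_rot: [-0.0, 0.994, 0.11, 0.004]
ft_force: [0.8, 0.9, -0.5]
grip_width: 42.9
grip_force: 0.0
blank/cones yaw -15.884432157822063 154.9153317138107
from [620.8 120.  312.6] -77.31
[-0.0195, -0.0093, 0.0003, -6.81], [-0.0182, -0.0115, 0.0003, -6.81], [-0.0167, -0.0136, 0.0003, -6.81], [-0.015, -0.0155, 0.0003, -6.81], [-0.0131, -0.0172, 0.0003, -6.81], [-0.0109, -0.0186, 0.0003, -6.81], [-0.0086, -0.0198, 0.0003, -6.81], [-0.0062, -0.0206, 0.0003, -6.81], [-0.0038, -0.0212, 0.0003, -6.81],
```

```bash
python3 -m creep '[[-0.0195,-0.0093,0,-6.8],[-0.018,-0.0115,0,-6.8],[-0.0167,-0.0136,0,-6.8],[-0.015,-0.0155,0,-6.8],[-0.013,-0.017,0,-6.8],[-0.011,-0.0186,0.01,-6.8],[-0.0086,-0.0198,0.02,-6.8],[-0.006,-0.0206,0.02,-6.8],[-0.0038,-0.021,0.02,-6.9],[0,0,0,0]]'
python3 - <<'E'
from h import *
snap('wrist','w7'); print(observe()['tcp_pos'],th()); snap('scene','s7')
c=cal('w7'); print('pred stem',proj(c,[431.5,163,36]),'disc r px')
a=cv2.imread('pics/s7.png')[110:310,300:500]; b=cv2.imread('pics/w7.png')
cv2.imwrite('pics/c7.png',np.hstack([np.pad(cv2.resize(a,(300,300)),((0,75),(0,0),(0,0))),cv2.resize(b,(500,375))]))
E
```

```text
time: 19.42
tcp_pos: [430.3, 163.2, 236.5]
tool_rot: [-0.0, 0.799, 0.602, -0.001]
ft_force: [0.1, 0.1, 0.5]
grip_width: 43.0
grip_force: 0.0
[431.48174178 163.17321263 237.58872087] -16.11743997792739
pred stem (np.float64(318.47335987033216), np.float64(205.8737679688902)) disc r px
```

View pics/c7.png

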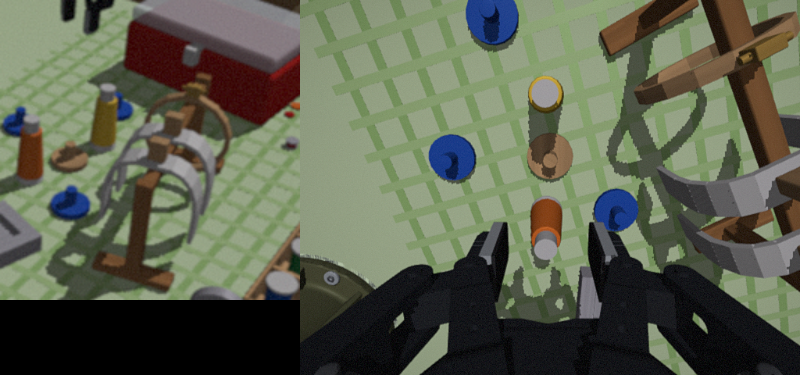

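Left: both frames hang upright on the bar, hoop in place. Right: the wooden blank at about (320,201) in wrist pixels, with the yellow cone at (313,119) and the orange one at (313,300) in line with it.

```bash
python3 - <<'E'
from h import *
im=cv2.imread('pics/w7.png'); c=cal('w7'); h=cv2.cvtColor(im,cv2.COLOR_BGR2HSV)
m=((h[...,0]<20)&(h[...,1]>60)&(h[...,2]>40)).astype(np.uint8); r=np.zeros_like(m); r[160:245,280:360]=m[160:245,280:360]
n,l,st,ce=cv2.connectedComponentsWithStats(r); k=1+st[1:,4].argmax(); r=(l==k).astype(np.uint8); r=cv2.morphologyEx(r,cv2.MORPH_CLOSE,np.ones((9,9)))
cn=max(cv2.findContours(r,0,1)[0],key=len); hull=cv2.convexHull(cn)[:,0].astype(float)
P=np.array([plane(c,u,v,10) for u,v in hull])[:,:2]
A=np.c_[2*P,np.ones(len(P))]; x=np.linalg.lstsq(A,(P**2).sum(1),rcond=None)[0]; R0=np.sqrt(x[2]+x[0]**2+x[1]**2)
print(st[k],'disc centre',x[:2],'r',R0,'resid',np.abs(np.hypot(*(P-x[:2]).T)-R0).max())
print('stem predicted px',proj(c,[x[0],x[1],36]))
a=im[165:240,280:360]; cv2.imwrite('pics/st.png',cv2.resize(a,None,fx=6,fy=6))
d=cv2.HoughCircles(cv2.resize(cv2.cvtColor(a,cv2.COLOR_BGR2GRAY),None,fx=4,fy=4,interpolation=cv2.INTER_CUBIC),cv2.HOUGH_GRADIENT,1,40,param1=60,param2=14,minRadius=28,maxRadius=44)
print(None if d is None else [(q[0]/4+280,q[1]/4+165,q[2]/4) for q in d[0]])
print(proj(c,[x[0]+9,x[1],36]))
T=cal('top0');
for q in([] if d is None else d[0]): print(tri((c,q[0]/4+280,q[1]/4+165),(cal('scene0'),170+459/2.6,155+133/2.6)))
E
```

```text
[ 291  170   59   59 2671] disc centre [432.80810318 163.3063887 ] r 29.69588705324435 resid 0.6383563646274908
stem predicted px (np.float64(319.7159022835095), np.float64(205.19275037673336))
[(np.float32(320.625), np.float32(205.375), np.float32(9.625))]
(np.float64(328.8989298779698), np.float64(202.60829418448262))
(array([433.11193499, 162.19587733,  33.36331541]), [0.3849267760901008, 0.3849267760901548])
```

```bash
python3 -m creep '[[0.0005,0.0013,0.05,0],[0,0,0.05,0],[0,0,0.05,0],[0,0,0.04,0],[0,0,0.02,0],[0,0,0.007,0],[0,0,0,0]]' 0.5 && python3 -m creep '[[0,0,0,0],[0,0,0,0],[0,0,0,0],[0,0,0,0]]' 0 40 && python3 -m creep '[[0,0,-0.02,0],[0,0,-0.05,0],[0,0,-0.05,0],[0,0,-0.05,0],[0,0,-0.05,0],[0,0,-0.05,0],[0,0,-0.03,0],[0,0,0,0]]'
python3 - <<'E'
from h import *
plan([480,-323,320],-60,14)
snap('scene','s8')
E
```

```text
time: 20.4
tcp_pos: [433.6, 163.3, 20.7]
tool_rot: [0.0, 0.799, 0.601, 0.0]
ft_force: [0.8, -1.0, 1.4]
grip_width: 42.8
grip_force: 0.0
time: 20.9
tcp_pos: [433.5, 163.4, 21.4]
tool_rot: [0.0, 0.799, 0.602, 0.001]
ft_force: [-1.0, -0.9, 6.0]
grip_width: 16.0
grip_force: 38.9
time: 21.9
tcp_pos: [433.2, 163.4, 322.8]
tool_rot: [0.001, 0.799, 0.602, 0.002]
ft_force: [0.4, 0.6, -0.7]
grip_width: 15.8
grip_force: 39.1
from [433.2 163.4 322.8] -16.02
[-0.0325, 0.0128, 0.0002, 3.14], [-0.0317, 0.0146, 0.0002, 3.14], [-0.0309, 0.0163, 0.0002, 3.14], [-0.0299, 0.0179, 0.0002, 3.14], [-0.0289, 0.0196, 0.0002, 3.14], [-0.0278, 0.0211, 0.0002, 3.14], [-0.0266, 0.0226, 0.0002, 3.14], [-0.0253, 0.024, 0.0002, 3.14], [-0.024, 0.0254, 0.0002, 3.14], [-0.0225, 0.0267, 0.0002, 3.14], [-0.021, 0.0278, 0.0002, 3.14], [-0.0195, 0.029, 0.0002, 3.14], [-0.0179, 0.03, 0.0002, 3.14], [-0.0162, 0.0309, 0.0002, 3.14],
```

```bash
python3 - <<'E'
from h import *
plan([380,-325,320],-90,12)
E
```

```text
from [432.8 163.3 320.9] -16.02
[-0.0403, 0.007, 0.0001, 6.16], [-0.0393, 0.0113, 0.0001, 6.16], [-0.0379, 0.0154, 0.0001, 6.16], [-0.036, 0.0194, 0.0001, 6.16], [-0.0337, 0.0232, 0.0001, 6.16], [-0.031, 0.0267, 0.0001, 6.16], [-0.028, 0.0299, 0.0001, 6.16], [-0.0246, 0.0327, 0.0001, 6.16], [-0.021, 0.0351, 0.0001, 6.16], [-0.0171, 0.0372, 0.0001, 6.16], [-0.013, 0.0388, 0.0001, 6.16], [-0.0087, 0.04, 0.0001, 6.16],
```

```bash
python3 -m creep '[[-0.04,0.007,0,6.2],[-0.039,0.0113,0,6.2],[-0.038,0.0154,0,6.2],[-0.036,0.0194,0,6.2],[-0.0337,0.023,0,6.2],[-0.031,0.0267,0,6.2],[-0.028,0.03,0,6.2],[-0.0246,0.0327,0,6.2],[-0.021,0.035,0,6.1],[-0.017,0.037,0,6.1]]'; python3 -m creep '[[-0.013,0.039,0,6.1],[-0.0087,0.04,0,6.1],[0,0,0,0],[0,0,0,0],[0,0,0,0]]'
python3 - <<'E'
from h import *
snap('wrist','w9'); snap('top','t9'); print(observe()['tcp_pos'],th()); c=cal('w9'); print(proj(c,[480,-325,28]))
b=cv2.imread('pics/w9.png'); t=cv2.imread('pics/t9.png')[215:325,350:480]
cv2.imwrite('pics/c9.png',np.hstack([cv2.resize(b,(500,375)),np.pad(cv2.resize(t,(300,254)),((0,121),(0,0),(0,0)))]))
E
```

```text
time: 23.2
tcp_pos: [387.3, -243.7, 319.0]
tool_rot: [-0.001, 0.995, 0.104, -0.001]
ft_force: [-0.1, -0.1, 0.2]
grip_width: 16.4
grip_force: 39.2
time: 23.82
tcp_pos: [379.2, -323.3, 320.1]
tool_rot: [-0.0, 1.0, 0.001, -0.0]
ft_force: [0.2, -1.0, -2.0]
grip_width: 15.8
grip_force: 39.2
[ 379.23280207 -323.4670142   320.35113281] -89.93991592385169
(np.float64(319.70611282857533), np.float64(99.8515929061673))
```

View pics/c9.png

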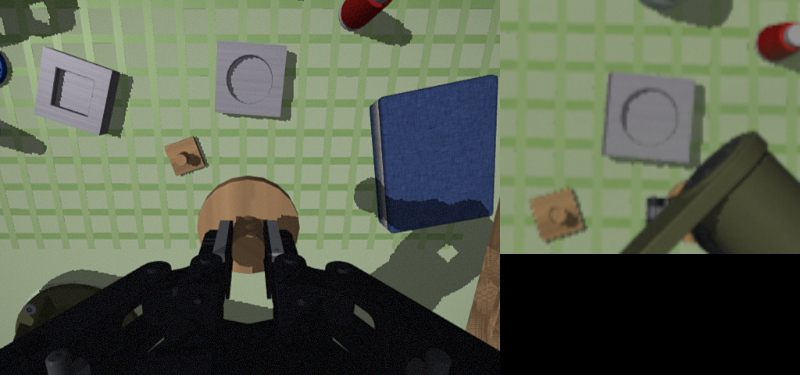

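Left: the held wooden disc is at wrist (320,265) and the free round die at about (322,100). Right: the same die from the top camera, its cavity clear.

```bash
python3 - <<'E'
from h import *
def circ(P):
    A=np.c_[2*P,np.ones(len(P))]; x=np.linalg.lstsq(A,(P**2).sum(1),rcond=None)[0]; r=np.sqrt(x[2]+x[:2]@x[:2]); return x[:2],r,np.abs(np.hypot(*(P-x[:2]).T)-r)
for f,(x0,x1,y0,y1) in (('w9',(255,385,40,165)),('t9',(380,445,235,298))):
    im=cv2.imread(f'pics/{f}.png'); c=cal(f); h=cv2.cvtColor(im,cv2.COLOR_BGR2HSV)
    m=((h[...,1]<38)&(h[...,2]>70)|((h[...,0]>100)&(h[...,1]<60))).astype(np.uint8); r=np.zeros_like(m); r[y0:y1,x0:x1]=m[y0:y1,x0:x1]
    n,l,st,ce=cv2.connectedComponentsWithStats(r); k=1+st[1:,4].argmax(); r=(l==k).astype(np.uint8)
    cn=max(cv2.findContours(r,0,1)[0],key=len)[:,0].astype(float)
    P=np.array([plane(c,u,v,28)[:2] for u,v in cn],np.float32); print(f,'box',st[k],cv2.minAreaRect(P), 'valrange',np.percentile(h[...,2][r>0],[5,50,95]))
    # cavity rim: gradient edges inside face
    s=cv2.minAreaRect(P)[0]
    uc,vc=proj(c,[s[0],s[1],28]); g=cv2.GaussianBlur(cv2.cvtColor(im,cv2.COLOR_BGR2GRAY),(3,3),0).astype(float); E=[]
    for a in np.arange(0,360,6):
        pr=[]
        for rr in np.arange(26,39,0.5):
            u,v=proj(c,[s[0]+rr*np.cos(np.radians(a)),s[1]+rr*np.sin(np.radians(a)),28]); pr.append(cv2.getRectSubPix(g.astype(np.float32),(1,1),(u,v))[0,0])
        d=np.diff(pr); i=d.argmax()
        if d[i]>3: E.append((s[0]+(26.25+i*.5)*np.cos(np.radians(a)),s[1]+(26.25+i*.5)*np.sin(np.radians(a))))
    E=np.array(E)
    for _ in range(3):
        x,R0,e=circ(E); E=E[e<max(1.5,1.5*np.median(e))]
    print('rim',x,R0,len(E))
c=cal('w9'); im=cv2.imread('pics/w9.png'); h=cv2.cvtColor(im,cv2.COLOR_BGR2HSV)
m=((h[...,0]<22)&(h[...,1]>60)&(h[...,2]>40)).astype(np.uint8); r=np.zeros_like(m); r[215:350,240:400]=m[215:350,240:400]
n,l,st,ce=cv2.connectedComponentsWithStats(r); k=1+st[1:,4].argmax(); cn=max(cv2.findContours((l==k).astype(np.uint8),0,1)[0],key=len)
hu=cv2.convexHull(cn)[:,0].astype(float); hu=hu[hu[:,1]<300]
z0=observe()['tcp_pos'][2]
for dz in(-21,-11):
    P=np.array([plane(c,u,v,z0+dz)[:2] for u,v in hu]); x,R0,e=circ(P); print('disc',dz,x,R0,e.max(),st[k])
E
```

```text
w9 box [ 275   51   93  100 8130] ((477.2554931640625, -324.934814453125), (97.4859848022461, 98.9055404663086), 86.40538024902344) valrange [ 86. 139. 146.]
rim [ 477.81772491 -324.62390257] 33.1765798545387 44
t9 box [ 394  246   41   40 1394] ((475.7134094238281, -323.25164794921875), (100.40735626220703, 97.53287506103516), 85.84590911865234) valrange [ 94. 126. 129.]
rim [ 476.38646501 -324.86843734] 33.77561268051592 18
disc -21 [ 376.14474347 -322.70297898] 31.135573934754817 0.73342823243377 [ 252  225  131  125 9122]
disc -11 [ 380.65969342 -322.72562645] 29.243927520416403 0.6888686913413373 [ 252  225  131  125 9122]
```

Both views agree on the die centre at about (477.5,-324.8); the held disc sits within 1 mm of the TCP. I go over and down to just above the rim.

```bash
python3 -m creep '[[0.05,0.0016,0,0],[0.0484,0,0.04,0],[0,0,0.05,0],[0,0,0.05,0],[0,0,0.05,0],[0,0,0.04,0],[0,0,0.025,0],[0,0,0.006,0],[0,0,0,0],[0,0,0,0]]'
python3 - <<'E'
from h import *
import time
print(np.mean([observe()['tcp_pos'] for _ in range(5)],0),th())
E
```

```text
time: 25.18
tcp_pos: [477.7, -326.1, 60.8]
tool_rot: [0.001, 1.0, -0.0, 0.001]
ft_force: [-0.6, 0.7, -0.1]
grip_width: 16.0
grip_force: 39.2
[ 477.73516283 -326.05793801   60.79187384] -90.00746691157259
```

```bash
python3 -m creep '[[0,0,0.006,0],[0,0,0.002,0],[0,0,0,0]]'; python3 -m creep '[[0,0,0.003,0],[0,0,0,0]]';python3 -m creep '[[0,0,0.003,0],[0,0,0,0]]'
```

```text
time: 25.55
tcp_pos: [477.1, -325.7, 51.3]
tool_rot: [-0.0, 1.0, -0.0, -0.0]
ft_force: [-0.1, -0.3, -0.4]
grip_width: 16.3
grip_force: 39.2
time: 25.8
tcp_pos: [477.1, -325.7, 48.3]
tool_rot: [-0.0, 1.0, -0.0, -0.0]
ft_force: [0.3, 0.9, -1.2]
grip_width: 16.0
grip_force: 39.2
time: 26.05
tcp_pos: [477.1, -325.7, 45.2]
tool_rot: [-0.0, 1.0, -0.0, -0.0]
ft_force: [-0.9, 0.5, -0.4]
grip_width: 16.0
grip_force: 39.2
```

```bash
python3 -m creep '[[0,0,0.003,0],[0,0,0.001,0],[0,0,0,0]]';python3 -m creep '[[0,0,0.0015,0],[0,0,0,0]]';python3 -m creep '[[0,0,0.0015,0],[0,0,0,0]]'
```

```text
time: 26.42
tcp_pos: [477.2, -325.7, 41.4]
tool_rot: [-0.0, 1.0, -0.0, -0.0]
ft_force: [-0.3, 0.1, -0.2]
grip_width: 15.9
grip_force: 39.2
time: 26.68
tcp_pos: [477.2, -325.7, 39.9]
tool_rot: [-0.0, 1.0, -0.0, -0.0]
ft_force: [0.2, 0.4, -0.1]
grip_width: 16.0
grip_force: 39.2
time: 26.92
tcp_pos: [477.3, -325.8, 39.4]
tool_rot: [0.0, 1.0, -0.0, 0.0]
ft_force: [-5.2, 3.5, 11.1]
grip_width: 16.0
grip_force: 40.4
```

Contact at about 39.4, which matches the cavity floor. I release, retreat and check.

```bash
python3 -m creep '[[0,0,0,0],[0,0,0,0],[0,0,0,0],[0,0,0,0],[0,0,-0.01,0],[0,0,-0.03,0],[0,0,-0.05,0],[0,0,-0.05,0],[0,0,-0.05,0],[-0.04,0,-0.03,0]]' 0.4; python3 -m creep '[[-0.04,0,0,0],[0,0,0,0],[0,0,0,0]]'
python3 - <<'E'
from h import *
snap('wrist','w10'); snap('scene','s10')
c=cal('w10'); im=cv2.imread('pics/w10.png'); h=cv2.cvtColor(im,cv2.COLOR_BGR2HSV); uc,vc=map(int,proj(c,[477.5,-325,28])); print(uc,vc)
m=((h[...,0]<22)&(h[...,1]>60)&(h[...,2]>40)).astype(np.uint8); r=np.zeros_like(m); r[vc-60:vc+60,uc-60:uc+60]=m[vc-60:vc+60,uc-60:uc+60]
n,l,st,ce=cv2.connectedComponentsWithStats(r); k=1+st[1:,4].argmax(); cn=max(cv2.findContours(cv2.morphologyEx((l==k).astype(np.uint8),cv2.MORPH_CLOSE,np.ones((7,7))),0,1)[0],key=len)
P=np.array([plane(c,u,v,28)[:2] for u,v in cv2.convexHull(cn)[:,0]],np.float32); print(cv2.minEnclosingCircle(P),cv2.fitEllipse(P))
a=im[max(0,vc-100):vc+100,uc-120:uc+120]; b=cv2.imread('pics/s10.png')[110:360,170:480]
cv2.imwrite('pics/c10.png',np.hstack([cv2.resize(a,(360,300)),cv2.resize(b,(372,300))]))
E
```

```text
time: 28.18
tcp_pos: [437.9, -325.7, 261.5]
tool_rot: [0.001, 1.0, 0.001, 0.001]
ft_force: [-0.8, -1.2, -0.4]
grip_width: 34.1
grip_force: 0.0
time: 28.55
tcp_pos: [397.5, -325.8, 259.0]
tool_rot: [0.0, 1.0, -0.0, 0.0]
ft_force: [-0.1, 0.4, 0.3]
grip_width: 34.0
grip_force: 0.0
317 118
((476.81781005859375, -325.0970764160156), 30.077754974365234) ((476.739013671875, -325.1120910644531), (59.627967834472656, 59.88692092895508), 138.60678100585938)
```

View pics/c10.png

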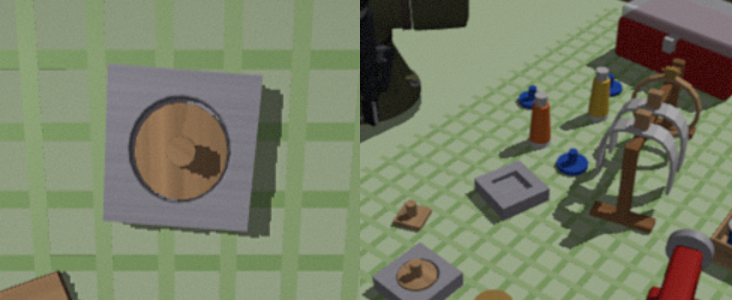

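The blank is seated concentrically in the round die (disc radius 30.0 at the rim plane, centre within 1 mm). Both frames and the hoop hang on the bar. I hand in.

```bash
python3 -c "
from workcell import manip
print(manip.close_job())"
```

```text
the job is handed in; nothing more can be done
None
```

I handed the job in at about 29 s: both frames hang upright astride the rail beside the hoop, and the round blank sits stem up and level in the round die, about 1 mm off centre; the hand-in gave no verdict.

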